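# Pull the objective tray out of the bench rack with the hook

## Robot

A 7-joint arm with a two-finger parallel gripper is mounted at the origin on the work surface. World frame = base frame: x ahead of the robot, y to its left, z up, the work surface at z = 0. Lengths are in m, angles in rad, forces in N, time in s.
With the tool pointing down it reaches from about 0.4 to 0.9 m from the base axis. Payload 5.5 kg.
Tool frame: the origin (TCP) lies at the very end of the fingers, on their centre line; the grasp point (between the pads) lies 19 mm behind it; z points along the fingers, y is the line along which they close (so a half turn about z gives the same grasp; the last joint's range is limited). The gripper opens to 85 mm and grips with 20 to 120 N. Pads are 22 mm wide; open, the fingers measure 114 mm over their backs; the gripper's body (76 mm by 85 mm) begins 54 mm behind the grasp point. The pads swing forward as they close: fully open they stand 13 mm farther back than shut.
Start: joints at [1.463, 0.501, -0.427, 1.55, 0.221, 1.138, -0.21], TCP at [0.236, -0.606, 0.231] pointing down, gripper open.
Joint ranges: [-2.88, 2.88], [-0.31, 2.03], [-1.54, 1.56], [0.2, 2.42], [-1.41, 4.55], [0.19, 2.02], [-2.57, 2.57]. Speed limits (rad/s): [2.57, 2.57, 3.14, 3.14, 3.14, 3.14, 3.14].

## Interface

Orientations are given as a rotation vector (axis times angle).
In Python, from rig import robot, jaws, capture, close_job, recognise, outline_of, status gives the robot as it stands. Calls block until the motion is done:
- robot.move_to(position, orientation): joint-space move of the TCP to a pose.
- robot.servo_line(position, rotation=None, vel=0.15): straight line of the TCP; rotation=None keeps the orientation; vel is the mean speed in m/s.
- robot.move_joints(angles): joint-space move.
- jaws.grip(opening, newtons=None): finger opening in m; newtons is the grip in N (None keeps the last); returns when the fingers have stopped.
- robot.pause(seconds).
- robot.ik(position, orientation): joint angles nearest the present ones, or None.
- capture(name): name is "scene" or "top" or "wrist"; returns a dict with "color" (420x560x3 uint8, red, green, blue), "intrinsics" (3x3 intrinsics, pixels), "camera_from_world" (4x4, takes a point from world to camera coordinates); the wrist camera has in their place "T_tool_cam" (4x4, takes a point from camera to tool coordinates, whose origin is the TCP and whose axes are the flange's). Camera axes: x right, y up, looking along -z (the intrinsics and any distortion apply to the point x, -y, -z); pixel columns grow to the right and rows downward; lengths in m; the calibration is good to about 2 mm. A picture is of the moment at which its call begins: read the wrist's pose just before it. There is no depth.
A pose or a line that the arm cannot do raises robot.Unreachable and nothing moves.
- close_job(): hands the job in; it is judged then, once.
Trained networks look in the newest picture that a camera, given by its name, has taken for a name from the list of things; names that differ only in an ending like _2 or _b are one class to them, and where a whole thing is asked for, a point or a joint stands for the part that bears it (a point fixed in the world has none). Each returns a list of dicts, best first, with "conf" (0 to 1); they miss things now and then, are a little off and sometimes report something else, mostly with a low value. They report only what shows in the picture. A call takes as long as a camera call. They do not tell look-alikes from the thing itself.
- recognise(name, camera): "at" ([x, y, z] in m, in world coordinates, good to about 4 mm: the middle of the surface that is visible of it).
- outline_of(name, camera): "mask" (420x560 bool, what is visible of it).
Readings, each from a call of its own:
- status.read_time(): time.
- status.read_joints(): joint angles.
- status.read_dq(): joint speeds.
- status.read_joint_torque(): joint torques, N m.
- status.read_tool_pos(): TCP position.
- status.read_orientation(): TCP orientation.
- status.read_force(): force on the tool from outside, world axes, zero at the start.
- status.read_wrist_torque(): the same for the moment, N m.
- status.read_gripper_width(): finger opening in m.
- status.read_gripper_force(): force on a finger pad.
Only numpy, scipy, OpenCV 4.12 (cv2) and the standard library are available. Lean on these libraries where they do the work, as an engineer would, in place of code of your own. Each camera call takes 0.05 s, during which the arm holds its last target. There are 200 camera calls.

## Task

Pick up the pull hook, reach into the low rack with it, hook its blade over the front lip of the tray that holds the three round objective canisters, and drag that tray out squarely until it sticks about 5 cm out of the rack's mouth. Keep the fingers off the trays and leave the slide-box tray where it is. Then set the hook down on the bench, standing on its base as you found it, clear of the tray.

Things in the scene. Friction and masses are not known exactly. Their poses are not given: they have to be found in the camera images.
- pull_hook: Pull hook standing on the bench. Black grip block 100 (x) x 24 (y) x 48 mm high, origin at the centre of its underside; 10 mm steel rod, lower side 38 mm up, runs along +x to an upright steel blade 6 thick, 36 wide, 48 mm high, centred at x 200 mm, its foot level with the block's underside. 0.2 kg, centre of mass at x 12 mm. Take it by the block from above.
- hook_claw (a point): foot of the hook's blade: the centre of its lower edge, 200 mm along the hook's x from the hook's origin; same axes as the hook
- objective_tray: Open white tray, 120 (x) by 110 mm (y), origin at centre of underside, x to its back. Front wall (the lip): x -60 to -54 mm, 40 mm high; sides 5 mm thick, 40 high; back 50 high; floor 5 thick, bare from x -54 to +15 mm. Loose, 0.3 to 0.7 kg. Three round brass canisters with black caps, 31 mm across, 78 high, are fixed in a row across it at x +34 mm.
- slide_tray: Open white tray, 120 (x) by 110 mm (y), origin at centre of underside, x to its back. Front wall (the lip): x -60 to -54 mm, 40 mm high; sides 5 mm thick, 40 high; back 50 high; floor 5 thick, bare from x -54 to +15 mm. Loose, 0.5 kg. One square cardboard slide box, 36 x 92 mm, 81 high, is fixed across it at x +34 mm. Beside the other tray, on either side.
- rack: Dark steel rack fixed on the bench, no floor: trays stand on the bench in it. 240 (x) x 280 (y) x 166 mm high, origin at centre of underside; x points inward, open mouth at x -120 mm facing roughly world +y, back plate at +120. Roof of thin bars, lower side 158 mm up; side rails' inner faces at y -132 and +132 mm. At the start the lips are 45 to 95 mm inside the mouth.
Things that resemble listed ones, but are neither listed nor needed, are in the scene too. What is shaped like the objective_tray but blue or green is not meant.

How it is judged:
By the outcome, as a careful person would: the job done as asked, in the order asked, and still so for the second after the job is handed in, with the robot touching nothing.
It also fails if it takes over 51 s, if anything falls off the work surface, if the arm or the gripper's body presses on something with over 40 N, if the wrist force passes 120 N, or if a joint passes its speed limit or range.

## Working session

There is one attempt and no reset: what is moved stays moved. The work goes in short steps, each a Python script; the robot and the scene stay as the last script left them, time stands still between calls to the robot, and variables do not carry over. Pictures are saved under pics/ and viewed, at most 10 in all, crops included, and the job is handed in when it is done.

```bash
ls; mkdir -p pics; python3 - <<'E'
from rig import *
import cv2,numpy as np
a=[]
for c in("scene","top"):
    p=capture(c); cv2.imwrite(f"pics/{c}0.png",p["color"][:,:,::-1]); 
    for n in("pull_hook","hook_claw","objective_tray","slide_tray","rack"):
        print(c,n,[(np.round(d["at"],3).tolist(),round(d["conf"],2)) for d in recognise(n,c)])
    print(np.round(p["intrinsics"],1).tolist(),np.round(p["camera_from_world"],3).tolist(),[k for k in p])
print(status.read_time(),status.read_orientation(),status.read_gripper_width())
E
```

```text
pics
scene pull_hook [([0.554, 0.268, 0.046], 0.62)]
scene hook_claw [([0.552, 0.267, 0.046], 0.68)]
scene objective_tray [([0.607, -0.161, 0.025], 0.95), ([0.819, -0.192, 0.031], 0.93), ([0.552, -0.444, 0.039], 0.7), ([0.344, -0.426, 0.032], 0.57)]
scene slide_tray [([0.481, -0.147, 0.031], 0.87)]
scene rack [([0.544, -0.245, 0.132], 0.89), ([0.608, -0.162, 0.025], 0.28)]
[[515.2, 0.0, 279.0], [0.0, 515.2, 206.2], [0.0, 0.0, 1.0]] [[-0.877, 0.481, -0.004, 0.55], [-0.375, -0.678, 0.632, 0.165], [0.302, 0.556, 0.775, -1.552], [0.0, 0.0, 0.0, 1.0]] ['color', 'intrinsics', 'camera_from_world']
top pull_hook [([0.547, 0.244, 0.047], 0.94)]
top hook_claw [([0.547, 0.24, 0.043], 0.78)]
top objective_tray [([0.81, -0.237, 0.023], 0.89), ([0.547, -0.437, 0.029], 0.87), ([0.614, -0.163, 0.006], 0.58), ([0.363, -0.4, 0.016], 0.57)]
top slide_tray [([0.471, -0.148, 0.016], 0.66), ([0.545, 0.244, 0.048], 0.29)]
top rack [([0.546, -0.208, 0.162], 0.7)]
[[390.0, 0.0, 268.5], [0.0, 390.0, 208.5], [0.0, 0.0, 1.0]] [[0.01, -1.0, -0.002, -0.057], [0.997, 0.01, 0.077, -0.604], [-0.077, -0.003, 0.997, -0.869], [0.0, 0.0, 0.0, 1.0]] ['color', 'intrinsics', 'camera_from_world']
0.6 [3.08766208e+00 5.79201332e-01 8.36626117e-05] 0.08516004642934935
```

View pics/scene0.png

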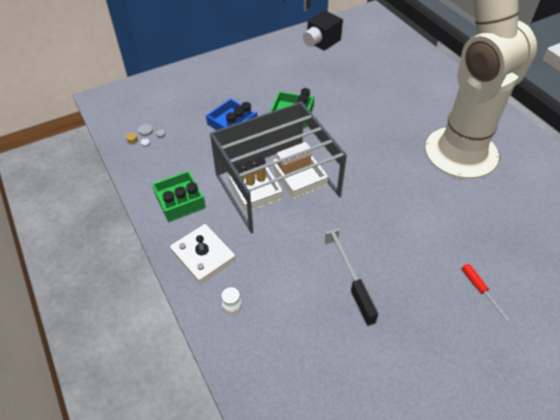

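View pics/top0.png

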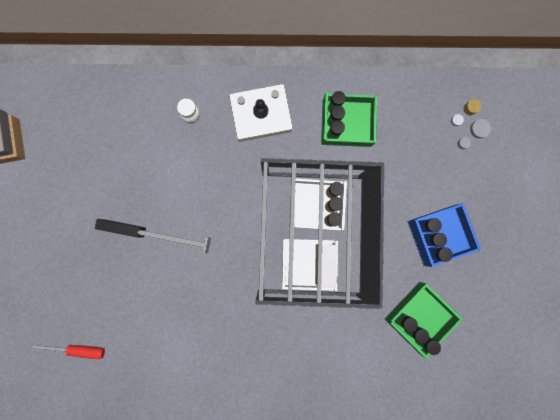

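```bash
cat > h.py <<'E'
from rig import *
import cv2,numpy as np
from scipy.optimize import minimize
def proj(p,P):
    P=np.atleast_2d(P); M=p["camera_from_world"]; c=P@M[:3,:3].T+M[:3,3]
    c=c*[1,-1,-1]; q=c@p["intrinsics"].T; return q[:,:2]/q[:,2:]
def back(p,uv,z):
    M=p["camera_from_world"]; d=np.linalg.inv(p["intrinsics"])@[uv[0],uv[1],1]
    d=M[:3,:3].T@(d*[1,-1,-1]); o=-M[:3,:3].T@M[:3,3]; return o+d*(z-o[2])/d[2]
def box(x0,x1,y0,y1,z0,z1): return np.array([[x,y,z] for x in(x0,x1) for y in(y0,y1) for z in(z0,z1)],float)
def cyl(x,y,r,z0,z1): return np.array([[x+r*np.cos(a),y+r*np.sin(a),z] for a in np.arange(0,6.28,.4) for z in(z0,z1)])
HOOK=[box(-.05,.05,-.012,.012,0,.048),box(.05,.2,-.005,.005,.038,.048),box(.197,.203,-.018,.018,0,.048)]
def tray(obj): return [box(-.06,.06,-.055,.055,0,.04),box(.055,.06,-.055,.055,0,.05)]+([cyl(.034,s*.034,.0155,.005,.078) for s in(-1,0,1)] if obj else [box(.016,.052,-.046,.046,.005,.081)])
RACK=[box(-.12,.12,-.14,.14,0,.166)]
def pose(q,P):
    c,s=np.cos(q[2]),np.sin(q[2]); z=q[3] if len(q)>3 else 0
    return P@np.array([[c,s,0],[-s,c,0],[0,0,1]])+[q[0],q[1],z]
S=4
def render(p,q,parts):
    m=np.zeros((420*S,560*S),np.uint8)
    for P in parts:
        h=cv2.convexHull(((proj(p,pose(q,P))+.5)*S).astype(np.float32))
        cv2.fillConvexPoly(m,np.round(h).astype(np.int32),1)
    return cv2.resize(m.astype(np.float32),(560,420),interpolation=cv2.INTER_AREA)
def fit(views,parts,q0,step):
    "views: (picture, mask, ignore)"
    def cost(q): return sum((np.abs(render(p,q,parts)-m)*~ig).sum()/m.sum() for p,m,ig in views)
    q0=np.array(q0,float); sim=np.vstack([q0]+[q0+np.eye(len(q0))[i]*step[i] for i in range(len(q0))])
    r=minimize(cost,q0,method="Nelder-Mead",options=dict(initial_simplex=sim,xatol=1e-4,fatol=1e-4,maxiter=250))
    return r.x,r.fun
def near(name,cam,p,xyz):
    uv=proj(p,xyz)[0]; best=None
    for d in outline_of(name,cam):
        v,u=np.nonzero(d["mask"]); e=np.hypot(u.mean()-uv[0],v.mean()-uv[1])
        if best is None or e<best[0]: best=(e,d["mask"])
    return best[1] if best and best[0]<30 else None
E
python3 - <<'E'
from h import *
V={k:[] for k in("hook","obj","sl","rack")}
for c in("scene","top"):
    p=capture(c); N=np.zeros((420,560),bool)
    r=near("rack",c,p,[.546,-.21,.1]); R=cv2.dilate(r.astype(np.uint8),np.ones((3,3)))>0
    hm=near("pull_hook",c,p,[.55,.2,.03]); V["hook"].append((p,hm,N))
    o=near("objective_tray",c,p,[.61,-.17,.02]); s=near("slide_tray",c,p,[.48,-.17,.02])
    hull=cv2.fillConvexPoly(np.zeros((420,560),np.uint8),cv2.convexHull(np.argwhere(r)[:,::-1].astype(np.int32)),1)>0
    V["rack"].append((p,hull,N))
    for k,m in(("obj",o),("sl",s)):
        if m is not None: V[k].append((p,m,R&~m))
    im=p["color"].copy()
    for m,col in((r,(255,0,0)),(hm,(255,0,255)),(o,(255,255,0)),(s,(0,255,255))):
        if m is not None: im[m]=im[m]//2+np.array(col,np.uint8)//2
    cv2.imwrite(f"pics/m_{c}.png",im[:,:,::-1])
st=[.02,.02,.1]
for k,parts,q in(("hook",HOOK,[.56,.24,-1.6]),("obj",tray(1),[.61,-.18,-1.57]),("sl",tray(0),[.48,-.18,-1.57]),("rack",RACK,[.546,-.21,-1.57])):
    for vs in [V[k]]+[[v] for v in V[k]]:
        x,f=fit(vs,parts,q,st); print(k,len(vs),np.round(x,4),round(f/len(vs),3))
    if k!="rack":print(k,"z free",np.round(fit(V[k],parts,list(q)+[0.0],st+[.01])[0],4))
# stack a picture
a=cv2.imread("pics/m_scene.png")[90:340,140:400]; b=cv2.imread("pics/m_top.png")[140:320,80:400]
cv2.imwrite("pics/m.png",np.hstack([cv2.resize(a,(399,384)),cv2.resize(b,(400,384))]))
E
```

```text
hook 2 [ 0.5578  0.2862 -1.7558] 0.169
hook 1 [ 0.5586  0.288  -1.7469] 0.155
hook 1 [ 0.557   0.2857 -1.7519] 0.166
hook z free [ 0.557   0.2854 -1.755  -0.0028]
obj 2 [ 0.6164 -0.1615 -1.6441] 0.04
obj 1 [ 0.6184 -0.1615 -1.6794] 0.049
obj 1 [ 0.6151 -0.1647 -1.6226] 0.031
obj z free [ 0.6159 -0.1623 -1.6448 -0.002 ]
sl 2 [ 0.4799 -0.1436 -1.5876] 0.046
sl 1 [ 0.4812 -0.1434 -1.6134] 0.06
sl 1 [ 0.4795 -0.1434 -1.5783] 0.029
sl z free [ 0.4789 -0.144  -1.5849 -0.0024]
rack 2 [ 0.5513 -0.152  -1.5943] 0.016
rack 1 [ 0.5521 -0.1494 -1.5974] 0.011
rack 1 [ 0.5506 -0.1522 -1.5954] 0.013
```

View pics/m.png

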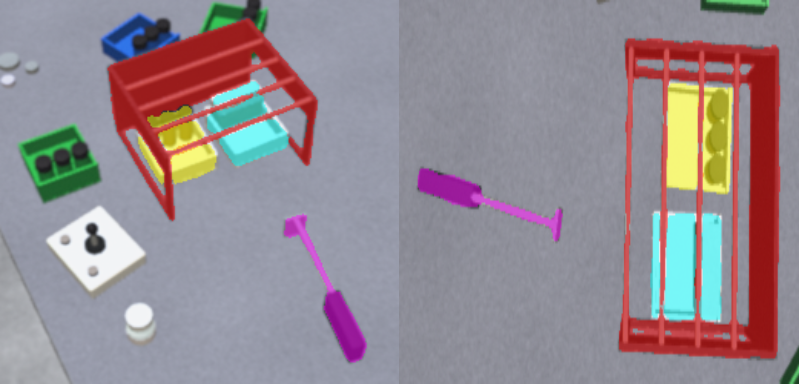

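```bash
cat >> h.py <<'E'
from scipy.spatial.transform import Rotation as Ro
def down(yaw,flip=False):
    "tool down, tool x along yaw (jaws close across it)"
    h=np.array([np.cos(yaw),np.sin(yaw),0])*(-1 if flip else 1); z=np.array([0,0,-1.])
    return Ro.from_matrix(np.column_stack([h,np.cross(z,h),z])).as_rotvec()
def wrist():
    T=np.eye(4); T[:3,3]=status.read_tool_pos(); T[:3,:3]=Ro.from_rotvec(status.read_orientation()).as_matrix()
    p=capture("wrist"); p["camera_from_world"]=np.linalg.inv(T@p["T_tool_cam"]); return p
E
python3 - <<'E'
from h import *
q=[.5578,.2862,-1.7558]; g=pose(q,np.array([.012,0,0]))
for f in(0,1):
    for pos,y in((g+[0,0,.3],q[2]),([.61,.07,.06],-1.6)): 
        j=robot.ik(pos,down(y,f)); print(f,None if j is None else np.round(j,2))
robot.servo_line([.236,-.606,.40],vel=.3)
j=[robot.ik([*g[:2],.30],down(q[2],f)) for f in(0,1)]
f=min((0,1),key=lambda i:9 if j[i] is None else abs(j[i][6])); print("flip",f)
robot.move_to([.557,.22,.36],down(q[2],f))
p=wrist(); cv2.imwrite("pics/w1.png",p["color"][:,:,::-1])
print(status.read_time(),status.read_tool_pos(),np.round(p["T_tool_cam"],3).tolist())
N=np.zeros((420,560),bool)
m=near("pull_hook","wrist",p,[.55,.2,.03])
if m is not None: print("hook",m.sum(),fit([(p,m,N)],HOOK,q,[.01,.01,.05]))
m=near("objective_tray","wrist",p,[.61,-.17,.02]); print(m is None)
E
```

```text
0 [ 0.32  0.7  -1.3   1.53  0.68  1.43  1.94]
0 [-0.9   0.97  1.13  1.8  -1.    1.08 -2.56]
1 [ 0.32  0.7  -1.3   1.53  0.68  1.43 -1.2 ]
1 [ 0.43  0.78 -0.82  1.75  0.69  0.93 -0.72]
flip 1
4.9667 [0.5574848  0.21905085 0.35983893] [[-0.0, 0.965, 0.262, 0.067], [1.0, -0.0, 0.001, 0.001], [0.001, 0.262, -0.965, -0.144], [0.0, 0.0, 0.0, 1.0]]
hook 2664 (array([ 0.5564539 ,  0.28573165, -1.75601481]), np.float64(0.05647053303303303))
False
```

View pics/w1.png

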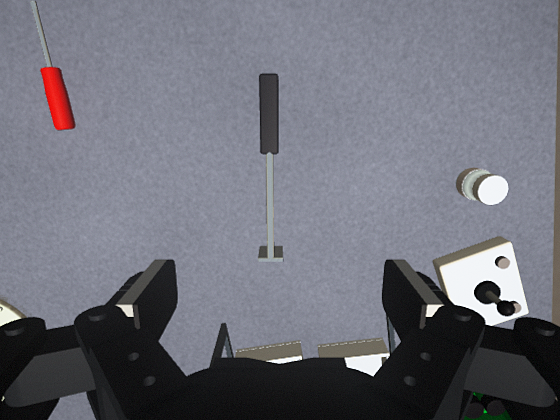

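The wrist view shows the block at (269,113) and the blade at (270,255), which agrees with the two-view fit to about 1 mm. I'll grasp the hook now.

```bash
python3 - <<'E'
from h import *
q=[.5568,.2859,-1.756]; g=pose(q,np.array([.012,0,0])); o=down(q[2],1)
robot.move_to([*g[:2],.15],o)
robot.servo_line([*g[:2],.014],vel=.12)
jaws.grip(.015,70)
print(status.read_time(),status.read_gripper_width(),status.read_gripper_force(),status.read_tool_pos())
robot.servo_line([*g[:2],.134],vel=.15)
# align with rack, outside the mouth, foot 0.12 up
yaw=-1.61; o=down(yaw,1); org=np.array([.625,.20]); t=org+.012*np.array([np.cos(yaw),np.sin(yaw)])
robot.move_to([*t,.134],o)
print(status.read_time(),status.read_gripper_width(),status.read_tool_pos(),status.read_force())
N=np.zeros((420,560),bool); V={"h":[],"o":[],"r":[]}
for c in("scene","top"):
    p=capture(c); cv2.imwrite(f"pics/b_{c}.png",p["color"][:,:,::-1])
    r=near("rack",c,p,[.546,-.16,.1]); R=cv2.dilate(r.astype(np.uint8),np.ones((3,3)))>0 if r is not None else N
    h=near("pull_hook",c,p,[.62,.1,.13]); m=near("objective_tray",c,p,[.61,-.17,.02])
    if h is not None: V["h"].append((p,h))
    if m is not None: V["o"].append((p,m,R&~m))
# blade+rod only: ignore region around the block
for p,h in V["h"]:
    ig=cv2.dilate(render(p,[*org,yaw,.12],[box(-.1,.06,-.06,.06,-.0,.2)]),np.ones((5,5)))>0
    V["r"].append((p,(h&~ig).astype(float),ig))
print("hook",len(V["r"]),[int(v[1].sum()) for v in V["r"]],fit(V["r"],HOOK,[*org,yaw,.12],[.01,.01,.05,.01]))
p=wrist(); cv2.imwrite("pics/b_w.png",p["color"][:,:,::-1])
print("obj",fit(V["o"],tray(1),[.616,-.162,-1.64],[.01,.01,.05]))
a=cv2.imread("pics/b_scene.png")[90:340,140:400]; b=cv2.imread("pics/b_top.png")[140:320,80:400]
cv2.imwrite("pics/b.png",np.hstack([cv2.resize(a,(399,384)),cv2.resize(b,(400,384))]))
E
```

```text
7.8167 0.02331395276549029 69.1796600818634 [0.55484162 0.27426719 0.01433148]
9.2833 0.023170977336355838 [0.62446879 0.18618296 0.13213451] [ 0.17342065  1.27028241 -1.86261107]
hook 2 [197, 414] (array([ 0.62374783,  0.2013223 , -1.59631987,  0.11961282]), np.float64(0.3026657409450943))
obj (array([ 0.61649571, -0.16098196, -1.63548468]), np.float64(0.1371460206806876))
```

View pics/b.png

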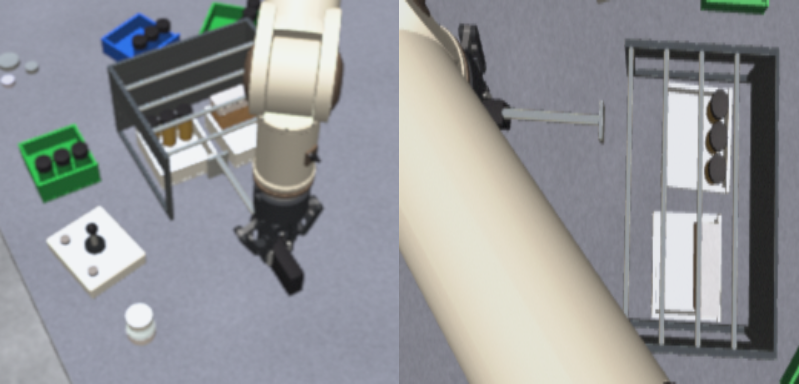

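```bash
cat >> h.py <<'E'
RK=np.array([.5513,-.152]); RY=-1.595; DZ=.0143
def blade_to(rx,ry,foot,yaw=RY,vel=.12):
    "blade foot to rack-frame (rx,ry), hook yaw in world; TCP is at hook x 12 mm"
    b=RK+rx*np.array([np.cos(RY),np.sin(RY)])+ry*np.array([-np.sin(RY),np.cos(RY)])
    t=b-.188*np.array([np.cos(yaw),np.sin(yaw)])
    robot.servo_line([*t,foot+DZ],down(yaw,1),vel=vel)
def look(tag,objq):
    N=np.zeros((420,560),bool); V=[]; W=[]
    for c in("scene","top"):
        p=capture(c); im=p["color"]; cv2.imwrite(f"pics/{tag}_{c}.png",im[:,:,::-1])
        r=near("rack",c,p,[.546,-.16,.1]); R=N if r is None else r
        h=near("pull_hook",c,p,[*objq[:2],.05]); R=R|(N if h is None else h)
        m=near("objective_tray",c,p,[*objq[:2],.03])
        R=cv2.dilate(R.astype(np.uint8),np.ones((3,3)))>0
        if m is not None: V.append((p,m,R&~m))
    x,f=fit(V,tray(1),objq,[.01,.01,.05]); d=x[:2]-RK; a=np.array([np.cos(RY),np.sin(RY)])
    print("tray",len(V),np.round(x,4),round(f,3),"rack x,y,yaw",np.round([d@a,d@[-a[1],a[0]],x[2]-RY],4))
    a=cv2.imread(f"pics/{tag}_scene.png")[90:340,140:400]; b=cv2.imread(f"pics/{tag}_top.png")[140:320,80:400]
    cv2.imwrite(f"pics/{tag}.png",np.hstack([cv2.resize(a,(399,384)),cv2.resize(b,(400,384))]))
    return x
E
python3 - <<'E'
from h import *
ry=.064; y=-1.62
blade_to(-.19,ry,.085,y,.15)
blade_to(-.024,ry,.085,y,.12); print(status.read_tool_pos(),np.round(status.read_force(),1))
blade_to(-.024,ry,.014,y,.1); print(status.read_time(),status.read_tool_pos(),np.round(status.read_force(),1))
blade_to(-.045,ry,.014,y,.05); print(status.read_time(),status.read_tool_pos(),np.round(status.read_force(),1))
look("c",[.616,-.161,-1.635])
E
```

```text
[0.624982   0.05953851 0.09945231] [-0.9  0.3 -1.7]
12.6083 [0.62550465 0.05859735 0.02869166] [-0.  -0.7 -1.8]
13.175 [0.62563223 0.07985963 0.02844063] [ 0.1  0.4 -2.6]
tray 2 [ 0.6164 -0.1575 -1.62  ] 0.407 rack x,y,yaw [ 0.0039  0.0652 -0.025 ]
```

View pics/c.png

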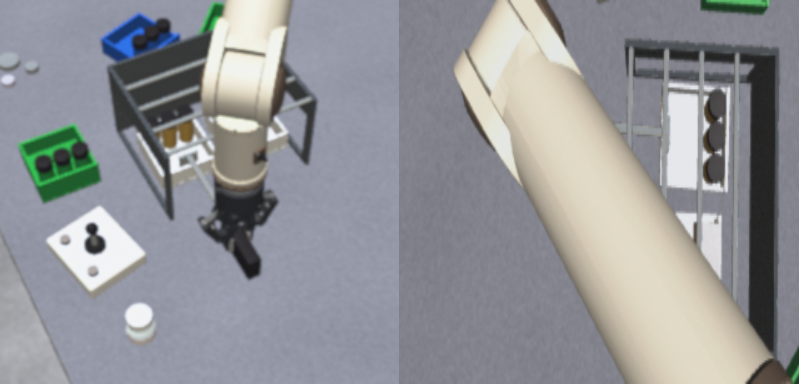

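The blade is inside the tray behind the lip (scene crop about (188,160)). I'll pull most of the way and then check.

```bash
python3 - <<'E'
from h import *
blade_to(-.085,.064,.014,-1.605,.05); print(np.round(status.read_force(),1))
blade_to(-.140,.064,.014,RY,.05); print(status.read_time(),status.read_tool_pos(),np.round(status.read_force(),1))
look("d",[.616,-.07,-1.6])
E
```

```text
[-0.   0.3 -0.7]
15.775 [0.62333102 0.17499067 0.02852311] [ 0.5  0.1 -1.7]
tray 2 [ 0.6199 -0.0647 -1.6047] 0.204 rack x,y,yaw [-0.089   0.0665 -0.0097]
```

View pics/d.png

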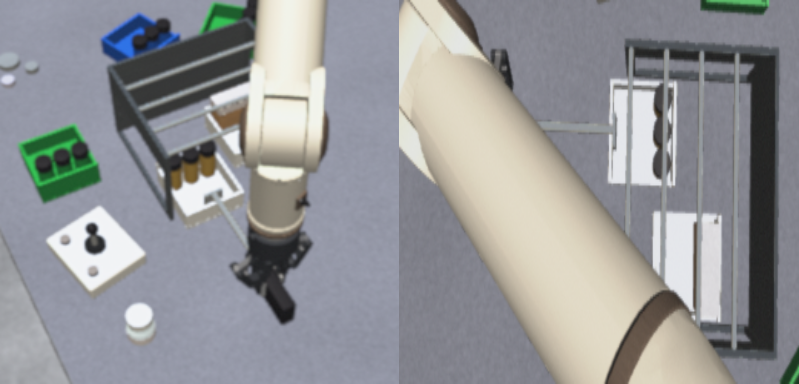

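The tray is coming out square, about 21 mm short. I'll finish the pull, free the blade, lift it and check before setting the hook down.

```bash
python3 - <<'E'
from h import *
blade_to(-.161,.064,.014,RY,.05); print(status.read_tool_pos())
blade_to(-.148,.064,.014,RY,.05)
blade_to(-.148,.064,.10,RY,.12)
blade_to(-.30,.064,.10,RY,.15); print(status.read_time())
x=look("e",[.618,-.045,-1.6])
E
```

```text
[0.62350535 0.19683957 0.02850579]
19.1833
tray 2 [ 0.6198 -0.0413 -1.6073] 0.101 rack x,y,yaw [-0.1123  0.0658 -0.0123]
```

View pics/e.png

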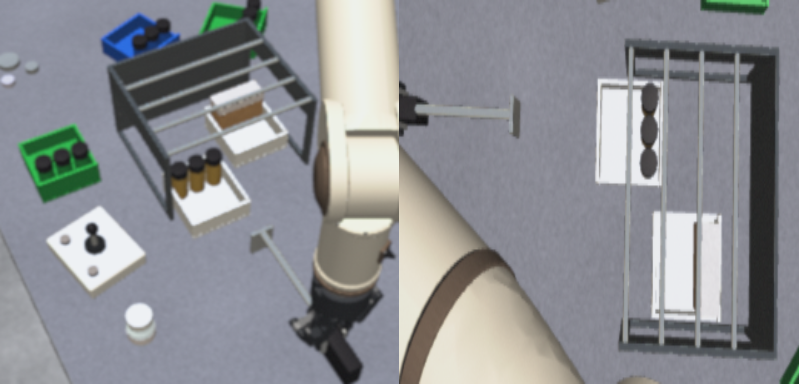

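The tray is out by about 52 mm and square, and the slide tray hasn't moved. I'll return the hook to its original spot.

```bash
python3 - <<'E'
from h import *
q=[.5568,.2859,-1.756]; g=pose(q,np.array([.012,0,0])); o=down(q[2],1)
robot.servo_line([*g[:2],.114],o,vel=.12)
robot.servo_line([*g[:2],.024],vel=.1)
f0=status.read_force()[2]
for z in np.arange(.020,.010,-.001):
    robot.servo_line([*g[:2],z],vel=.02); f=status.read_force()[2]-f0
    if f>2.5: break
print(z,f,status.read_tool_pos(),status.read_time())
jaws.grip(.05); robot.pause(.2); jaws.grip(.085)
robot.servo_line([*g[:2],.20],vel=.15)
robot.move_to([g[0]-.05,g[1]+.03,.36],o)
p=wrist(); cv2.imwrite("pics/f_w.png",p["color"][:,:,::-1])
m=near("pull_hook","wrist",p,[.55,.2,.03]); N=np.zeros((420,560),bool)
if m is not None: print("hook",fit([(p,m,N)],HOOK,q,[.01,.01,.05]))
x=look("f",[.618,-.042,-1.6]); print(status.read_time())
a=cv2.imread("pics/f.png"); w=cv2.resize(cv2.imread("pics/f_w.png"),(280,210))
cv2.imwrite("pics/f2.png",np.vstack([a,np.hstack([w,np.zeros((210,a.shape[1]-280,3),np.uint8)])]))
E
```

```text
0.013999999999999995 4.276735593013841 [0.55473456 0.27424061 0.01435714] 23.4167
hook (array([ 0.55684209,  0.28523907, -1.75447392]), np.float64(0.11110549717057397))
tray 2 [ 0.6206 -0.0406 -1.5751] 0.08 rack x,y,yaw [-0.1131  0.0666  0.0199]
27.0417
```

View pics/f2.png

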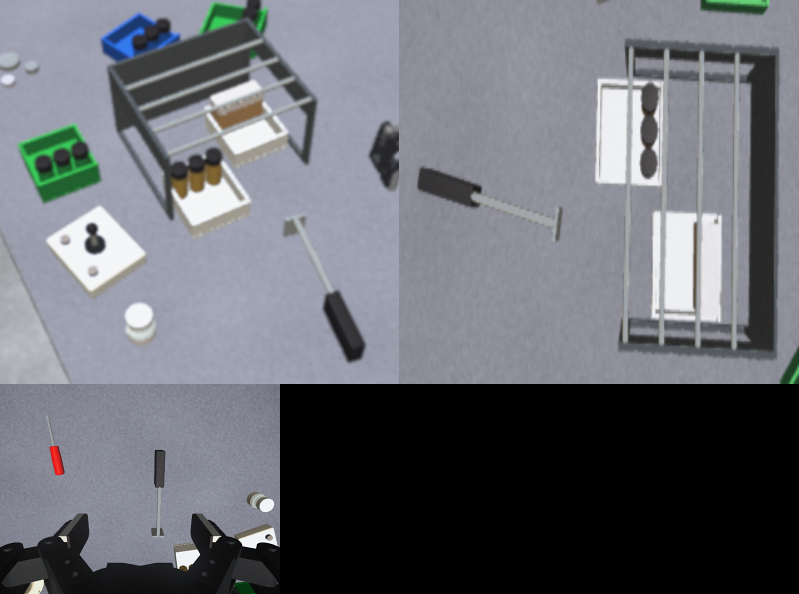

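The hook stands upright where it was found. The tray is out about 5 cm and unmoved since the last check, and the robot is clear of everything.

```bash
python3 -c "
from rig import *
print(close_job())"
```

```text
the job is handed in; nothing more can be done
None
```

The objective tray now sticks out about 5 cm, square to the rack within about 1°. The slide tray was left alone, the hook is back on its base clear of the tray, and the job was handed in at about 27 s.

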